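# Feed the sample carrier through the loading guide with a push stick

### The job

Pick up the push stick by its handle and, with the tip of its blade, push the small metal sample carrier from the apron through the flared mouth and along the narrow covered channel of the loading guide, past the spring detent, until it is fully home against the depth stop, whose setting must be found by feel. Press it home against the stop with about 15 N for a second (never more than 30 N, and never with the fingers), then draw the stick out and set it down on the open worktop on its flat underside, as it was, leaving the vial beside the guide where it is.

Things in the scene. Friction and masses are not known exactly. Their poses are not given: they have to be found in the camera images.
- push_stick: Push stick: grey plastic handle block 50 long x 16 wide x 40 high; a metal blade 115 x 12 wide x 12 high projects from the foot of its front (collar 13 wide, 18 high at the joint). One flat underside, on which it stands. 120 g. Origin on the underside below the handle's middle; x along the blade towards its tip, z up.
- stick_grip (a point): Centre of the push stick's handle, 20 mm above its underside; axes as the stick. Grip here across y (16 mm wide); the handle's top is 20 mm above this point. To the right of the stick (about x 0.38 to 0.5, y below -0.31 in the world) a fixed pipette stand 0.28 m tall is in the way; the arm may start close above it.
- stick_tip (a point): Centre of the flat end face of the stick's blade (12 x 12 mm), 140 mm ahead of the handle's centre, 6 mm above the underside; axes as the stick.
- carrier_center (a point): Centre of the sample carrier, a bright metal block 34 long (x) x 18 wide (y) x 20 high (z) mm with a brass disc in its top; about 80 g. It starts on the guide's apron before the flared mouth, up to 5 mm aside of the channel's line and up to 0.14 rad askew.
- guide_mouth (a point): Throat of the fixed loading guide: middle of the channel floor where the flared mouth has narrowed to the channel. Floor level, 10 mm above the worktop. x along the channel, inwards; y across; z up. From x = -32 mm to 0 two cheeks 24 mm high narrow from 40 to 20 mm. The bare apron (64 mm wide) ends at x = -62 mm.
- guide: The loading guide, metal; origin on the worktop 10 mm below point guide_mouth, same axes. From x = 0 the channel runs in, 20 mm wide, 24 high, walls 12 thick, roofed from x = 8 mm save a 7 mm slot along the middle; outside it is 120 mm long.
- guide_detent (a point): Tip of the rounded spring detent that juts 3 mm into the channel from its +y wall, 25 mm past the throat, 10 mm above the floor. Funnelling the carrier into the throat and past the detent takes a few newtons (up to about 8). Beyond it a depth stop fills the channel, firmly clamped by a small black knob above the slot; its face is set anywhere from 72 to 92 mm past the throat and is not measured.
- vial_loose: Bystander: capped glass vial, 27 mm across, 60 high, standing on the near side of the guide; origin at its foot.
There are look-alikes about, which are no part of the job. What is shaped like the part that bears carrier_center but orange is not meant.

How it is judged:
By the outcome, as a careful person would: the job done as asked, in the order asked, and still so for the second after the job is handed in, with the robot touching nothing.
It also fails if it takes over 70 s, if anything falls off the work surface, if the arm or the gripper's body presses on something with over 40 N, if the wrist force passes 120 N, or if a joint passes its speed limit or range.

### The arm

A 6-joint arm with a two-finger parallel gripper is mounted at the origin on the work surface; the furniture and walls round the work are solid. World frame = base frame: x ahead of the robot, y to its left, z up, the work surface at z = 0. Lengths are in m, angles in rad, forces in N, time in s.
With the tool pointing down it reaches from about 0.375 to 0.9 m from the base axis. Payload 3.1 kg.
Tool frame: the origin (TCP) lies at the centre of the arm's flange, where the gripper is bolted on; the fingertips stand 173 mm ahead of it and the grasp point (between the pads) lies 155 mm ahead of it (robot.pinch_z is the distance from the TCP to the grasp point, in m); z points along the fingers, y is the line along which they close (so a half turn about z gives the same grasp; the last joint's range is limited). The gripper opens to 85 mm and grips with 20 to 120 N. Pads are 22 mm wide; open, the fingers measure 114 mm over their backs; the gripper's body (76 mm by 85 mm) begins 54 mm behind the grasp point. The pads swing forward as they close: fully open they stand 13 mm farther back than shut.
Start: joints at [1.137, 0.527, 1.433, -0, 1.181, -0.178], TCP at [0.157, 0.605, 0.405] pointing down, gripper open.
Joint ranges: [-3.08, 3.08], [-0.75, 2.2], [0.22, 2.44], [-1.43, 4.57], [0, 2.65], [-2.85, 2.85]. Speed limits (rad/s): [2.79, 2.79, 3.14, 3.14, 3.14, 3.14].

### API

Orientations are given as a rotation vector (axis times angle).
In Python, from plant import robot, read_camera, camera_info gives the robot as it stands. The module is installed in compiled form; this text tells all that it offers.
- The arm moves only by the shell command python3 -m inch 'ROWS' [FORCE]. ROWS is JSON, a list of rows, each an object of numbers: "rx", "ry", "rz": the turn, a rotation vector about the tool's x, y, z in degrees; "x", "y", "z": the shift along the tool's x, y, z in mm; "hand": the gripper's target within -1 to 1 (fully open at 1, half-way at 0, shut at -1). A call has 1 to 8 rows; each row shifts and turns the commanded pose from where the row before left it, along the tool's axes as they then stand; what a row does not reach is not made up. A row lasts 1/8 s, in which the tool goes at most 62.5 mm and 10.7 degrees, less where a joint would pass 70% of its speed; a pose out of reach is approached as far as the arm can. A call with a gripper value outside its range is refused whole. The fingers move at their own pace and stop on an object; FORCE is the grip in N (left out, the last holds). Time passes only in rows, so rows that do not move let the fingers close. It gives the time, the measured TCP pose, the force, the opening and the grip force at its end, in the units of the state.
- robot.get_obs(): the state, without advancing time (a new reading comes with each control period).
- read_camera(name): name is "scene" or "top" or "wrist"; returns (picture, depth): 384x512x3 uint8, red, green, blue; 384x512 float32, m along the optical axis (not along the pixel's ray), 0 where there is no reading.
- camera_info(name): a dict with "K" (3x3 intrinsics, pixels), "view" (4x4, takes a point from world to camera coordinates). Camera axes: x right, y up, looking along -z (the intrinsics and any distortion apply to the point x, -y, -z); pixel columns grow to the right and rows downward; lengths in m; the calibration is good to about 2 mm. A picture is of the moment at which its call begins: read the wrist's pose just before it. camera_info takes no time and is no camera call; for the wrist camera it gives the pose at the moment of the call.
- robot.job_done(): hands the job in; it is judged then, once.
The state is a dict: "t": time; "qpos": joint angles; "qvel": joint speeds; "tau": joint torques, N m; "ee_pos": TCP position; "eef_rot": TCP orientation; "wrist_force": force on the tool from outside, world axes, zero at the start; "moment": the same for the moment, N m; "finger_gap": finger opening in m; "finger_force": force on a finger pad.
Only numpy, scipy, OpenCV 4.12 (cv2) and the standard library are available. Lean on these libraries where they do the work, as an engineer would, in place of code of your own. Each camera call takes 0.05 s, during which the arm holds its last target. There are 200 camera calls.

## Working session

There is one attempt and no reset: what is moved stays moved. The work goes in short steps, Python scripts to look and compute and a shell command to move; the robot and the scene stay as the last step left them, time stands still between calls to the robot, and variables do not carry over. Pictures are saved under pics/ and viewed, at most 10 in all, crops included, and the job is handed in when it is done.

```bash
mkdir -p pics; cat > h.py <<'E'
import numpy as np, cv2
from scipy.spatial.transform import Rotation as R
from plant import robot, read_camera, camera_info
def grab(n):
    i=camera_info(n); im,d=read_camera(n); np.savez(f'{n}.npz',im=im,d=d,K=i['K'],V=i['view'],dist=np.array(i.get('dist',i.get('distortion',np.zeros(5))),float)); return im,d,i
def px2w(n,u,v,z=None):
    f=np.load(f'{n}.npz');K,V=f['K'],np.linalg.inv(f['V'])
    xy=cv2.undistortPoints(np.array([[[u,v]]],float),K,f['dist'])[0,0]
    r=np.array([xy[0],-xy[1],-1.])
    if z is None:
        dd=f['d'][int(round(v)),int(round(u))]; p=r*dd
        return V[:3,:3]@p+V[:3,3]
    w=V[:3,:3]@r; return V[:3,3]+w*(z-V[2,3])/w[2]
E
python3 - <<'E'
from h import *
for n in('scene','top'):
    im,d,i=grab(n); print(i.keys(),i['K'],i['view'])
    cv2.imwrite(f'pics/{n}0.png',im[...,::-1])
o=robot.get_obs();print(o['t'],o['ee_pos'],o['eef_rot'],R.from_rotvec(o['eef_rot']).as_matrix(),o['finger_gap'])
E
```

```text
dict_keys(['K', 'view']) [[496.59973883   0.         245.51405686]
 [  0.         496.59973883 192.51585663]
 [  0.           0.           1.        ]] [[-9.13984540e-01  4.05748470e-01 -6.63387524e-04  4.60927258e-01]
 [-3.46610552e-01 -7.79919065e-01  5.21140458e-01  1.00100896e-01]
 [ 2.10934555e-01  4.76544259e-01  8.53470669e-01 -1.01336922e+00]
 [ 0.00000000e+00  0.00000000e+00  0.00000000e+00  1.00000000e+00]]
dict_keys(['K', 'view']) [[357.11329527   0.         253.99407813]
 [  0.         357.11329527 191.71516224]
 [  0.           0.           1.        ]] [[ 0.01747927 -0.99969272  0.01757689 -0.09618825]
 [ 0.9897409   0.01979309  0.14149624 -0.47841736]
 [-0.14180066  0.01492331  0.98978274 -0.83070837]
 [ 0.          0.          0.          1.        ]]
0.1 [0.15736792 0.60455713 0.40382658] [-3.99049913e-01 -3.11553595e+00  2.94976169e-03] [[-9.67718483e-01  2.52032213e-01 -8.37088643e-04]
 [ 2.52033347e-01  9.67716901e-01 -1.78636279e-03]
 [ 3.59843860e-04 -1.93967054e-03 -9.99998054e-01]] 0.08556121447823754
```

View pics/top0.png

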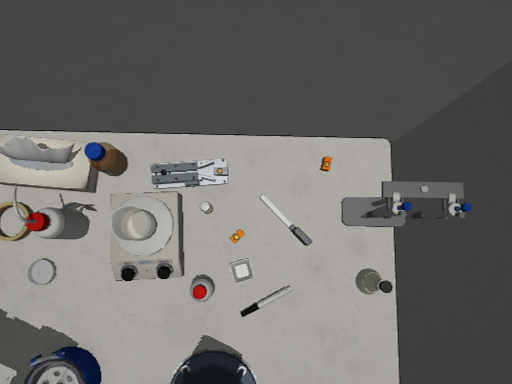

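View pics/scene0.png

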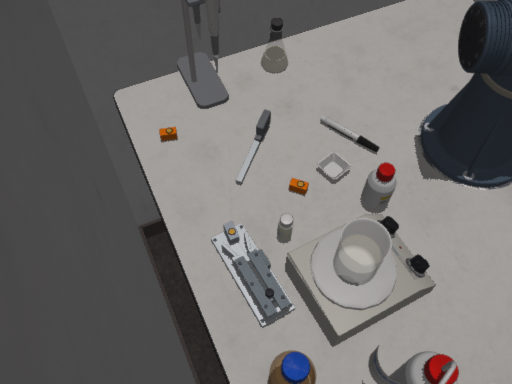

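```bash
python3 - <<'E'
from h import *
a=np.load('top.npz')['im'][...,::-1][145:255,145:325]
s=np.load('scene.npz')['im'][...,::-1]
cv2.imwrite('pics/topc.png',cv2.resize(a[:, :],None,fx=4.4,fy=4.4,interpolation=cv2.INTER_CUBIC))
b=s[100:330,200:310]
cv2.imwrite('pics/scc.png',cv2.resize(s[215:325,205:305],None,fx=5,fy=5,interpolation=cv2.INTER_CUBIC))
E
```

```text
(no output)
```

View pics/topc.png

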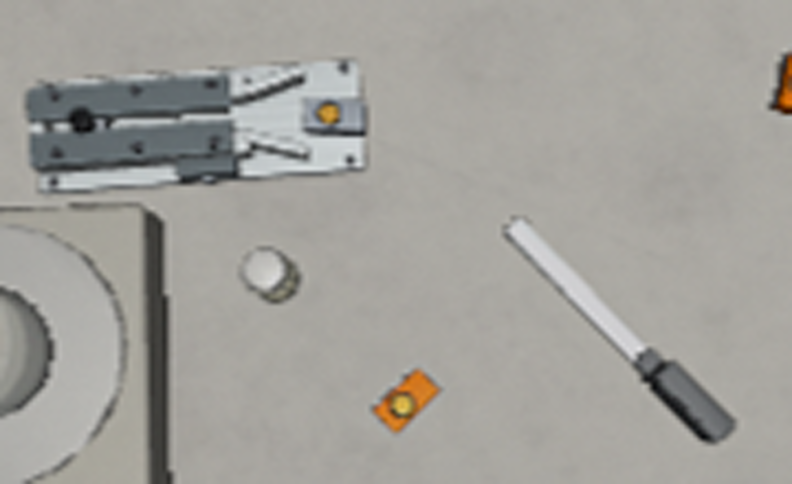

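View pics/scc.png

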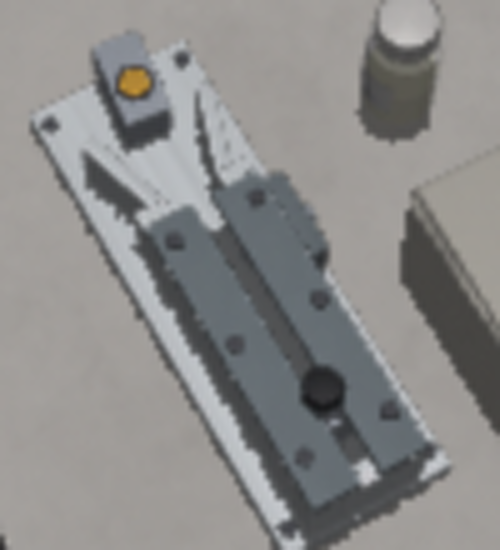

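```bash
python3 - <<'E'
from h import *
def P(n,x,y,z=None):
    u,v=((145+(x+.5)/4.4-.5,145+(y+.5)/4.4-.5) if n=='top' else (205+(x+.5)/5-.5,215+(y+.5)/5-.5))
    p=px2w(n,u,v,z); return np.round(p*1000,1)
for l,n,x,y,z in [('apronR far','top',357,60,.01),('apronR near','top',368,166,.01),('base L near','top',38,192,.01),
 ('s apron near','scene',190,40,.01),('s apron far','scene',32,115,.01),('s base end near','scene',450,465,.01),
 ('disc','top',329,112,.03),('s disc','scene',134,82,.03),('roof d','top',130,90,None),('roof far R','top',231,69,.037),('slot far R','top',231,107,.037),('slot near R','top',233,124,.037),('slot far L','top',30,119,.037),('slot near L','top',31,135,.037),
 ('s slotA','scene',193,210,.037),('s slotB','scene',217,195,.037),('s slotC','scene',358,480,.037),('s slotD','scene',385,463,.037),
 ('tip','top',512,223,.012),('blade end','top',640,357,.012),('handle back L','top',705,440,.04),('handle back R','top',733,418,.04),('handle front L','top',645,372,.04),('handle front R','top',667,357,.04),('vial top','top',267,268,.06)]:
    print(l,P(n,x,y,z))
print('s tip',np.round(1e3*px2w('scene',239.5,181,.012),1),'s handleback top',np.round(1e3*px2w('scene',266,112,.04),1))
# depth segment of stick handle (z 30-45mm) and carrier & guide
f=np.load('top.npz');K=f['K'];V=np.linalg.inv(f['V']);v,u=np.mgrid[:384,:512]
d=f['d'];p=np.stack([(u-K[0,2])/K[0,0]*d,-(v-K[1,2])/K[1,1]*d,-d],-1)@V[:3,:3].T+V[:3,3]
for nm,(u0,u1,v0,v1,z0,z1) in dict(handle=(280,320,215,255,.03,.05),blade=(258,295,190,230,.008,.02),carrier=(208,232,160,182,.024,.04),roof=(148,202,155,190,.025,.05)).items():
    q=p[v0:v1,u0:u1].reshape(-1,3);q=q[(q[:,2]>z0)&(q[:,2]<z1)]
    r=cv2.minAreaRect((q[:,:2]*1000).astype(np.float32)); print(nm,len(q),r,np.median(q[:,2]),q[:,:2].mean(0))
E
```

```text
apronR far [567.6 -14.8  10. ]
apronR near [506.1 -22.8  10. ]
base L near [487.4 162.9  10. ]
s apron near [502.3 -17.7  10. ]
s apron far [566.4 -12.9  10. ]
s base end near [487.6 163.2  10. ]
disc [532.8  -1.4  30. ]
s disc [531.2  -0.7  30. ]
roof d [540.2 107.   42.8]
roof far R [554.5  53.1  37. ]
slot far R [533.1  52.2  37. ]
slot near R [523.5  50.7  37. ]
slot far L [524.  162.4  37. ]
slot near L [515.  161.3  37. ]
s slotA [533.2  55.5  37. ]
s slotB [523.5  53.8  37. ]
s slotC [522.9 162.8  37. ]
s slotD [512.5 161.3  37. ]
tip [ 474.8 -105.1   12. ]
blade end [ 400.6 -177.8   12. ]
handle back L [ 355.4 -209.6   40. ]
handle back R [ 367.4 -224.8   40. ]
handle front L [ 391.2 -177.2   40. ]
handle front R [ 399.5 -189.1   40. ]
vial top [441.7  26.3  60. ]
s tip [ 471.8 -101.6   12. ] s handleback top [ 363.3 -215.4   40. ]
handle 141 ((376.64166259765625, -202.83602905273438), (48.18547821044922, 15.610602378845215), 44.20995330810547) 0.03967399009275563 [ 0.37638367 -0.20233327]
blade 227 ((434.8504943847656, -144.22801208496094), (113.06344604492188, 12.868082046508789), 44.6276969909668) 0.012040902433610778 [ 0.43431883 -0.14463632]
carrier 143 ((533.17626953125, 3.041881561279297), (48.48968505859375, 46.236839294433594), 2.1557836532592773) 0.03020858956563932 [0.53114308 0.00267806]
roof 871 ((519.8742065429688, 103.0328140258789), (56.157379150390625, 121.8008804321289), 4.191037654876709) 0.03862108687157895 [0.52191638 0.10347133]
```

The candidates in the top view are:
- **Carrier:** the bright block on the apron at (220,170), and orange blocks at (237,236) and (326,163). I choose the bright block with the brass disc.
- **Stick:** the stick at (285,220), and a marker pen at (265,300). I choose the one with the grey handle block and metal blade.

The close crop confirms both choices. The carrier sits nearly in line with the channel, and the stick lies at a yaw of about 44°.

```bash
python3 -m inch '[{"x":-42.7,"y":-40.1,"hand":1},{"x":-42.7,"y":-40.1},{"x":-42.7,"y":-40.1},{"x":-42.7,"y":-40.1},{"x":-42.7,"y":-40.1},{"x":-42.7,"y":-40.1},{"x":-42.7,"y":-40.1},{"x":-42.7,"y":-40.1}]'; python3 -m inch '[{"x":-42.7,"y":-40.1,"rz":10},{"rz":10,"x":-34,"y":-40},{"rz":10,"x":-20,"y":-50},{"rz":10},{"rz":10},{"rz":10},{"rz":10}]'
python3 - <<'E'
from h import *
im,d,i=grab('wrist'); cv2.imwrite('pics/w1.png',im[...,::-1])
o=robot.get_obs();print(o['t'],o['ee_pos'],R.from_rotvec(o['eef_rot']).as_matrix().round(3),o['qpos'],o['wrist_force']);print(i['view'].round(3))
E
```

```text
0.15 [0.15737435 0.60457556 0.40395986] [[-0.968  0.252 -0.001]
 [ 0.252  0.968 -0.002]
 [ 0.    -0.002 -1.   ]] [ 1.13752122e+00  5.28236959e-01  1.43363296e+00 -3.44180565e-05
  1.18142344e+00 -1.78499619e-01] [0.11786589 0.93562679 0.17265163]
[[ 0.252  0.968 -0.003 -0.623]
 [-0.92   0.239 -0.31   0.04 ]
 [-0.299  0.081  0.951 -0.381]
 [ 0.     0.     0.     1.   ]]invalid input
invalid input
```

View pics/w1.png

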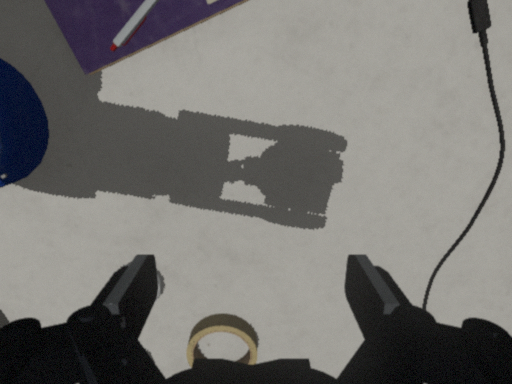

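This view shows only bare table and the gripper's shadow. The rows were refused as invalid, so I'll write every key in each one.

```bash
python3 -m inch '[{"rx":0,"ry":0,"rz":0,"x":-42.7,"y":-40.1,"z":0,"hand":1},{"rx":0,"ry":0,"rz":0,"x":-42.7,"y":-40.1,"z":0,"hand":1},{"rx":0,"ry":0,"rz":0,"x":-42.7,"y":-40.1,"z":0,"hand":1},{"rx":0,"ry":0,"rz":0,"x":-42.7,"y":-40.1,"z":0,"hand":1},{"rx":0,"ry":0,"rz":0,"x":-42.7,"y":-40.1,"z":0,"hand":1},{"rx":0,"ry":0,"rz":0,"x":-42.7,"y":-40.1,"z":0,"hand":1},{"rx":0,"ry":0,"rz":0,"x":-42.7,"y":-40.1,"z":0,"hand":1},{"rx":0,"ry":0,"rz":0,"x":-42.7,"y":-40.1,"z":0,"hand":1}]'
```

```text
t: 1.15
ee_pos: [0.4079, 0.2066, 0.4048]
eef_rot: [0.399, 3.116, 0.0]
wrist_force: [1.2, 0.6, -0.3]
finger_gap: 0.0851
finger_force: 0.0
```

```bash
python3 -m inch '[{"rx":0,"ry":0,"rz":10.05,"x":0,"y":0,"z":0,"hand":1},{"rx":0,"ry":0,"rz":10.05,"x":0,"y":0,"z":0,"hand":1},{"rx":0,"ry":0,"rz":10.05,"x":0,"y":0,"z":0,"hand":1},{"rx":0,"ry":0,"rz":10.05,"x":0,"y":0,"z":0,"hand":1},{"rx":0,"ry":0,"rz":10.05,"x":0,"y":0,"z":0,"hand":1},{"rx":0,"ry":0,"rz":10.05,"x":0,"y":0,"z":0,"hand":1},{"rx":0,"ry":0,"rz":10.05,"x":0,"y":0,"z":0,"hand":1}]'
python3 -m inch '[{"rx":0,"ry":0,"rz":0,"x":-46.7,"y":26.5,"z":0,"hand":1},{"rx":0,"ry":0,"rz":0,"x":-46.7,"y":26.5,"z":0,"hand":1},{"rx":0,"ry":0,"rz":0,"x":-46.7,"y":26.5,"z":0,"hand":1},{"rx":0,"ry":0,"rz":0,"x":-46.7,"y":26.5,"z":0,"hand":1},{"rx":0,"ry":0,"rz":0,"x":0,"y":0,"z":0,"hand":1},{"rx":0,"ry":0,"rz":0,"x":0,"y":0,"z":0,"hand":1}]'
python3 - <<'E'
from h import *
im,d,i=grab('wrist'); cv2.imwrite('pics/w2.png',cv2.resize(im[...,::-1],(800,600),interpolation=cv2.INTER_CUBIC))
o=robot.get_obs();print(o['t'],o['ee_pos'],R.from_rotvec(o['eef_rot']).as_matrix().round(4),o['qpos'])
E
```

```text
t: 2.02
ee_pos: [0.4071, 0.2082, 0.4045]
eef_rot: [-2.128, -2.311, 0.001]
wrist_force: [-0.0, -0.2, -0.4]
finger_gap: 0.0853
finger_force: 0.0
t: 2.78
ee_pos: [0.5287, 0.0316, 0.4042]
eef_rot: [-2.121, -2.315, 0.001]
wrist_force: [-1.3, 0.9, -0.1]
finger_gap: 0.0858
finger_force: 0.0
2.825 [0.52834256 0.03221845 0.40431075] [[-8.850e-02  9.961e-01 -2.000e-03]
 [ 9.961e-01  8.850e-02  7.000e-04]
 [ 8.000e-04 -1.900e-03 -1.000e+00]] [-1.50451712e-01  4.00032202e-01  1.67160467e+00  4.15532606e-04
  1.07202293e+00 -2.39245929e-01]
```

View pics/w2.png

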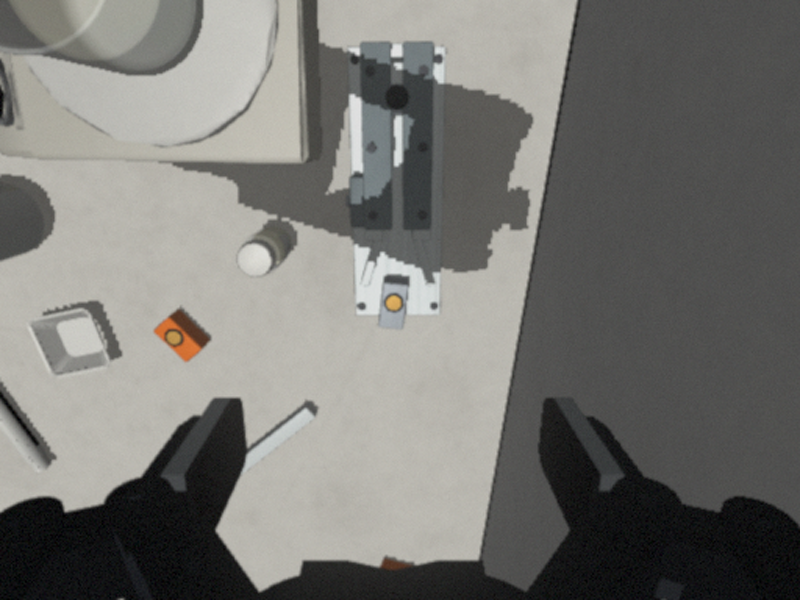

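```bash
python3 - <<'E'
from h import *
def P(x,y,z): return np.round(1e3*px2w('wrist',(x+.5)*.64-.5,(y+.5)*.64-.5,z),1)
for l,x,y,z in [('apN',358,315,.01),('apF',440,313,.01),('baseBN',350,47,.01),('baseBF',445,47,.01),('slot front',397.5,229,.0386),('slot back',397,44,.0386),('roofFN',352,229,.0386),('roofFF',432,229,.0386),('c bN',378,326,.03),('c bF',404,329,.03),('c fF',409,285,.03),('c fN',386,284,.03),('disc',394,303,.03),('tip',310,408,.012)]:
    print(l,P(x,y,z))
f=np.load('wrist.npz');K=f['K'];V=np.linalg.inv(f['V']);v,u=np.mgrid[:384,:512]
d=f['d'];p=np.stack([(u-K[0,2])/K[0,0]*d,-(v-K[1,2])/K[1,1]*d,-d],-1)@V[:3,:3].T+V[:3,3]
for nm,(u0,u1,v0,v1,z0,z1) in dict(carrier=(236,268,170,216,.025,.036),base=(215,290,20,210,.007,.013),roof=(215,290,20,152,.034,.045)).items():
    q=p[v0:v1,u0:u1].reshape(-1,3);q=q[(q[:,2]>z0)&(q[:,2]<z1)]
    print(nm,len(q),cv2.minAreaRect((q[:,:2]*1000).astype(np.float32)),np.median(q[:,2]),q[:,:2].mean(0))
E
```

```text
apN [506.4 -20.2  10. ]
apF [567.7 -13.2  10. ]
baseBN [489.2 161.5  10. ]
baseBF [549.9 166.8  10. ]
slot front [529.5  52.2  38.6]
slot back [519.3 161.5  38.6]
roofFN [499.7  49.5  38.6]
roofFF [552.1  54.1  38.6]
c bN [522.1 -20.1  30. ]
c bF [540.8 -20.8  30. ]
c fF [541.2  12.2  30. ]
c fN [525.2  11.6  30. ]
disc [532.   -1.8  30. ]
tip [ 473.6 -101.3   12. ]
carrier 503 ((527.2715454101562, 2.2157859802246094), (26.22453498840332, 46.71786880493164), 4.242077827453613) 0.029662483871949252 [ 0.53010032 -0.00179586]
base 4295 ((526.9268188476562, 73.86613464355469), (64.10980224609375, 183.87867736816406), 5.438872337341309) 0.009431829422638205 [0.52962427 0.06431134]
roof 4494 ((523.988037109375, 105.03352355957031), (43.95439147949219, 117.62811279296875), 5.4204936027526855) 0.03841607401143743 [0.52352209 0.11035477]
```

The wrist view shows the guide clearly. The slot is at (397,45) to (397,229), the apron corners at (358,315) and (440,313), and the carrier at (394,305), skewed about 8°. From this the throat is at about (529.6, 45.0) mm with heading 95.4°. Next I go over the stick.

```bash
python3 -m inch '[{"rx":0,"ry":0,"rz":0,"x":-44.1,"y":-34.4,"z":0,"hand":1},{"rx":0,"ry":0,"rz":0,"x":-44.1,"y":-34.4,"z":0,"hand":1},{"rx":0,"ry":0,"rz":0,"x":-44.1,"y":-34.4,"z":0,"hand":1},{"rx":0,"ry":0,"rz":0,"x":-44.1,"y":-34.4,"z":0,"hand":1},{"rx":0,"ry":0,"rz":0,"x":-44.1,"y":-34.4,"z":0,"hand":1}]'
python3 -m inch '[{"rx":0,"ry":0,"rz":10,"x":0,"y":0,"z":0,"hand":1},{"rx":0,"ry":0,"rz":10,"x":0,"y":0,"z":0,"hand":1},{"rx":0,"ry":0,"rz":10,"x":0,"y":0,"z":30,"hand":1},{"rx":0,"ry":0,"rz":10,"x":0,"y":0,"z":30,"hand":1},{"rx":0,"ry":0,"rz":10,"x":0,"y":0,"z":0,"hand":1},{"rx":0,"ry":0,"rz":0,"x":0,"y":0,"z":0,"hand":1},{"rx":0,"ry":0,"rz":0,"x":0,"y":0,"z":0,"hand":1}]'
cat > stick.py <<'E'
from h import *
o=robot.get_obs(); im,d,i=grab('wrist')
M=R.from_rotvec(o['eef_rot']).as_matrix();print(o['t'],o['ee_pos'],M.round(4),o['qpos'].round(3) if hasattr(o['qpos'],'round') else o['qpos'])
f=np.load('wrist.npz');K=f['K'];V=np.linalg.inv(f['V']);v,u=np.mgrid[:384,:512]
p=np.stack([(u-K[0,2])/K[0,0]*d,-(v-K[1,2])/K[1,1]*d,-d],-1)@V[:3,:3].T+V[:3,3]
q=p.reshape(-1,3)[d.ravel()>0]
r=lambda c:np.linalg.norm(q[:,:2]-np.array(c),axis=1)
for nm,m in dict(handle=(r((.377,-.203))<.05)&(q[:,2]>.034)&(q[:,2]<.046),blade=(r((.435,-.144))<.065)&(q[:,2]>.009)&(q[:,2]<.016)).items():
    if m.sum()>5: print(nm,m.sum(),cv2.minAreaRect((q[m][:,:2]*1000).astype(np.float32)),np.median(q[m][:,2]))
E
python3 stick.py
```

```text
t: 3.45
ee_pos: [0.3761, -0.2028, 0.4049]
eef_rot: [2.118, 2.32, 0.0]
wrist_force: [1.1, -0.4, -0.5]
finger_gap: 0.0856
finger_force: 0.0
t: 4.32
ee_pos: [0.3774, -0.2025, 0.3451]
eef_rot: [2.899, 1.209, 0.0]
wrist_force: [-0.5, 0.7, -0.5]
finger_gap: 0.0854
finger_force: 0.0
4.325 [ 0.37744447 -0.2025024   0.34510913] [[ 7.038e-01  7.104e-01  5.000e-04]
 [ 7.104e-01 -7.038e-01 -4.000e-04]
 [ 1.000e-04  7.000e-04 -1.000e+00]] [-0.755  0.368  1.972  0.     0.801  0.026]
handle 985 ((376.1775207519531, -203.4822235107422), (49.06120300292969, 15.681022644042969), 44.66680145263672) 0.039220833099041785
blade 1743 ((433.6109619140625, -146.96099853515625), (116.70918273925781, 14.982759475708008), 44.361854553222656) 0.01141829482111506
```

```bash
python3 -m inch '[{"rx":0,"ry":0,"rz":0.6,"x":-1.3,"y":-0.3,"z":40,"hand":1},{"rx":0,"ry":0,"rz":0,"x":0,"y":0,"z":50,"hand":1},{"rx":0,"ry":0,"rz":0,"x":0,"y":0,"z":45,"hand":1},{"rx":0,"ry":0,"rz":0,"x":0,"y":0,"z":24,"hand":1},{"rx":0,"ry":0,"rz":0,"x":0,"y":0,"z":10,"hand":1},{"rx":0,"ry":0,"rz":0,"x":0,"y":0,"z":0,"hand":1},{"rx":0,"ry":0,"rz":0,"x":0,"y":0,"z":0,"hand":0},{"rx":0,"ry":0,"rz":0,"x":0,"y":0,"z":0,"hand":-1}]' 80
python3 -m inch '[{"rx":0,"ry":0,"rz":0,"x":0,"y":0,"z":0,"hand":-1},{"rx":0,"ry":0,"rz":0,"x":0,"y":0,"z":0,"hand":-1},{"rx":0,"ry":0,"rz":0,"x":0,"y":0,"z":0,"hand":-1},{"rx":0,"ry":0,"rz":0,"x":0,"y":0,"z":0,"hand":-1}]' 80
```

```text
t: 5.38
ee_pos: [0.3764, -0.2042, 0.1767]
eef_rot: [2.906, 1.188, 0.001]
wrist_force: [0.2, -0.0, 0.9]
finger_gap: 0.0514
finger_force: 0.0
t: 5.88
ee_pos: [0.3762, -0.204, 0.1763]
eef_rot: [2.907, 1.189, 0.0]
wrist_force: [-0.7, -1.0, 5.7]
finger_gap: 0.0155
finger_force: 78.1
```

```bash
python3 -m inch '[{"rx":0,"ry":0,"rz":0,"x":0,"y":0,"z":-20,"hand":-1},{"rx":0,"ry":0,"rz":0,"x":0,"y":0,"z":-40,"hand":-1},{"rx":0,"ry":0,"rz":-10.2,"x":0,"y":0,"z":0,"hand":-1},{"rx":0,"ry":0,"rz":-10.2,"x":0,"y":0,"z":0,"hand":-1},{"rx":0,"ry":0,"rz":-10.2,"x":0,"y":0,"z":0,"hand":-1},{"rx":0,"ry":0,"rz":-10.2,"x":0,"y":0,"z":0,"hand":-1},{"rx":0,"ry":0,"rz":-10.2,"x":0,"y":0,"z":0,"hand":-1}]'
python3 -m inch '[{"rx":0,"ry":0,"rz":0,"x":-0.4,"y":44.2,"z":0,"hand":-1},{"rx":0,"ry":0,"rz":0,"x":-0.4,"y":44.2,"z":0,"hand":-1},{"rx":0,"ry":0,"rz":0,"x":-0.4,"y":44.2,"z":0,"hand":-1},{"rx":0,"ry":0,"rz":0,"x":-0.4,"y":44.2,"z":0,"hand":-1},{"rx":0,"ry":0,"rz":0,"x":0,"y":0,"z":20,"hand":-1},{"rx":0,"ry":0,"rz":0,"x":0,"y":0,"z":15,"hand":-1},{"rx":0,"ry":0,"rz":0,"x":0,"y":0,"z":0,"hand":-1},{"rx":0,"ry":0,"rz":0,"x":0,"y":0,"z":0,"hand":-1}]'
python3 - <<'E'
from h import *
o=robot.get_obs(); im,d,i=grab('wrist');cv2.imwrite('pics/w3.png',cv2.resize(im[...,::-1],(800,600),interpolation=cv2.INTER_CUBIC))
M=R.from_rotvec(o['eef_rot']).as_matrix();print(o['t'],o['ee_pos'],M.round(4),o['finger_force'],o['wrist_force'])
E
```

```text
t: 6.75
ee_pos: [0.3761, -0.2038, 0.2357]
eef_rot: [-2.106, -2.331, 0.0]
wrist_force: [0.4, 0.1, -1.3]
finger_gap: 0.0153
finger_force: 77.7
t: 7.75
ee_pos: [0.5519, -0.1889, 0.2008]
eef_rot: [-2.114, -2.324, 0.0]
wrist_force: [-0.6, 0.1, -1.6]
finger_gap: 0.015
finger_force: 78.3
7.75 [ 0.55190961 -0.18892615  0.20077364] [[-9.440e-02  9.955e-01 -5.000e-04]
 [ 9.955e-01  9.440e-02  3.000e-04]
 [ 3.000e-04 -5.000e-04 -1.000e+00]] 78.25329422950745 [-0.58127203  0.07797904 -1.62609716]
```

View pics/w3.png

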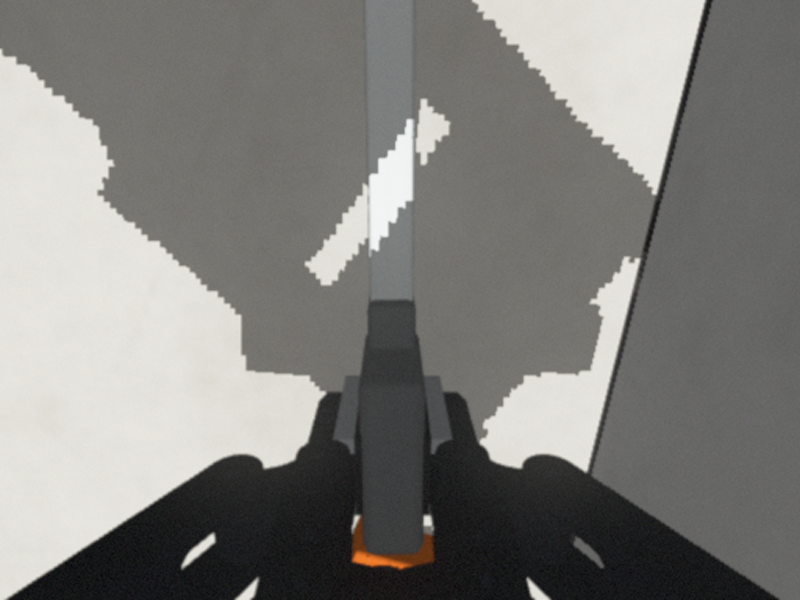

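The stick is held straight, with the blade running up the picture at about x=390. An orange look-alike lies just below and behind the handle at (393,545), so I'll locate it before lowering.

```bash
python3 - <<'E'
from h import *
for u,v in((326,163),(326,157),(326,170)):print('decoy',(1e3*px2w('top',u,v,.02)).round(1))
o=robot.get_obs();M=R.from_rotvec(o['eef_rot']).as_matrix()
f=np.load('wrist.npz');d=f['d'];K=f['K'];V=np.linalg.inv(f['V']);v,u=np.mgrid[:384,:512]
p=np.stack([(u-K[0,2])/K[0,0]*d,-(v-K[1,2])/K[1,1]*d,-d],-1)@V[:3,:3].T+V[:3,3]
t=(p-o['ee_pos'])@M*1e3
for r in(5,40,80,120,160,180):
    s=t[r,225:275]; m=(s[:,2]<172)&(s[:,2]>140); print(r,s[m][:,0].mean().round(1),s[m][:,1].min().round(1),s[m][:,1].max().round(1),np.median(s[m][:,2]).round(1))
E
```

```text
decoy [ 558.5 -266.4   20. ]
decoy [ 573.9 -266.6   20. ]
decoy [ 540.6 -266.2   20. ]
5 107.2 -7.2 4.5 165.0
40 95.6 -7.0 4.5 165.1
80 81.5 -6.9 4.8 165.1
120 66.4 -6.7 5.0 165.2
160 50.1 -6.5 4.7 165.3
180 41.5 -6.7 4.8 164.9
```

```bash
python3 -m inch '[{"rx":0,"ry":0,"rz":0,"x":0,"y":0.4,"z":6,"hand":-1},{"rx":0,"ry":0,"rz":0,"x":0,"y":0,"z":5,"hand":-1},{"rx":0,"ry":0,"rz":0,"x":10,"y":0,"z":0,"hand":-1},{"rx":0,"ry":0,"rz":0,"x":9,"y":0,"z":0,"hand":-1},{"rx":0,"ry":0,"rz":0,"x":5,"y":0,"z":0,"hand":-1},{"rx":0,"ry":0,"rz":0,"x":5,"y":0,"z":0,"hand":-1},{"rx":0,"ry":0,"rz":0,"x":5,"y":0,"z":0,"hand":-1},{"rx":0,"ry":0,"rz":0,"x":5,"y":0,"z":0,"hand":-1}]'
python3 -m inch '[{"rx":0,"ry":0,"rz":0,"x":4,"y":0,"z":0,"hand":-1},{"rx":0,"ry":0,"rz":0,"x":4,"y":0,"z":0,"hand":-1},{"rx":0,"ry":0,"rz":0,"x":4,"y":0,"z":0,"hand":-1},{"rx":0,"ry":0,"rz":0,"x":0,"y":0,"z":0,"hand":-1}]'
python3 - <<'E'
from h import *
im,d,i=grab('scene');cv2.imwrite('pics/s3.png',cv2.resize(im[100:300,180:300,::-1],None,fx=3,fy=3,interpolation=cv2.INTER_CUBIC))
E
```

```text
t: 8.8
ee_pos: [0.5492, -0.1498, 0.1899]
eef_rot: [2.113, 2.324, 0.0]
wrist_force: [0.2, -2.0, -0.6]
finger_gap: 0.015
finger_force: 78.2
t: 9.3
ee_pos: [0.5479, -0.1376, 0.1897]
eef_rot: [-2.113, -2.325, -0.0]
wrist_force: [-0.4, -0.0, -1.7]
finger_gap: 0.0155
finger_force: 78.2
```

View pics/s3.png

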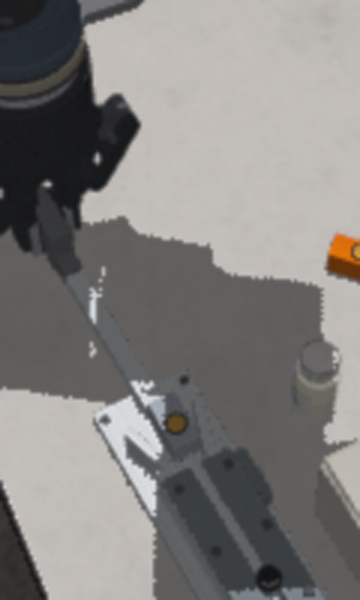

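The blade tip sits square behind the carrier, with the disc at (176,423), and the carrier is entering the flare. I'll keep pushing.

```bash
python3 -m inch '[{"rx":0,"ry":0,"rz":0,"x":3,"y":0,"z":0,"hand":-1},{"rx":0,"ry":0,"rz":0,"x":3,"y":0,"z":0,"hand":-1},{"rx":0,"ry":0,"rz":0,"x":3,"y":0,"z":0,"hand":-1},{"rx":0,"ry":0,"rz":0,"x":3,"y":0,"z":0,"hand":-1}]'
python3 -m inch '[{"rx":0,"ry":0,"rz":0,"x":3,"y":0,"z":0,"hand":-1},{"rx":0,"ry":0,"rz":0,"x":3,"y":0,"z":0,"hand":-1},{"rx":0,"ry":0,"rz":0,"x":3,"y":0,"z":0,"hand":-1},{"rx":0,"ry":0,"rz":0,"x":3,"y":0,"z":0,"hand":-1}]'
```

```text
t: 9.85
ee_pos: [0.5475, -0.1265, 0.1901]
eef_rot: [2.112, 2.322, 0.001]
wrist_force: [0.1, -0.1, -0.5]
finger_gap: 0.0151
finger_force: 78.1
t: 10.35
ee_pos: [0.5459, -0.114, 0.1898]
eef_rot: [2.113, 2.323, 0.001]
wrist_force: [2.0, -2.7, -0.3]
finger_gap: 0.0155
finger_force: 78.2
```

```bash
python3 -m inch '[{"rx":0,"ry":0,"rz":0,"x":2,"y":0,"z":0,"hand":-1},{"rx":0,"ry":0,"rz":0,"x":2,"y":0,"z":0,"hand":-1},{"rx":0,"ry":0,"rz":0,"x":2,"y":0,"z":0,"hand":-1},{"rx":0,"ry":0,"rz":0,"x":2,"y":0,"z":0,"hand":-1}]'
python3 -m inch '[{"rx":0,"ry":0,"rz":0,"x":2,"y":0,"z":0,"hand":-1},{"rx":0,"ry":0,"rz":0,"x":2,"y":0,"z":0,"hand":-1},{"rx":0,"ry":0,"rz":0,"x":2,"y":0,"z":0,"hand":-1},{"rx":0,"ry":0,"rz":0,"x":2,"y":0,"z":0,"hand":-1}]'
```

```text
t: 10.85
ee_pos: [0.5451, -0.1064, 0.1898]
eef_rot: [2.113, 2.324, 0.0]
wrist_force: [1.8, -3.5, -1.5]
finger_gap: 0.0153
finger_force: 78.2
t: 11.35
ee_pos: [0.5441, -0.098, 0.1897]
eef_rot: [2.113, 2.324, 0.0]
wrist_force: [1.4, -3.8, -1.0]
finger_gap: 0.015
finger_force: 78.1
```

```bash
python3 -m inch '[{"rx":0,"ry":0,"rz":0,"x":2,"y":0,"z":0,"hand":-1},{"rx":0,"ry":0,"rz":0,"x":2,"y":0,"z":0,"hand":-1},{"rx":0,"ry":0,"rz":0,"x":2,"y":0,"z":0,"hand":-1},{"rx":0,"ry":0,"rz":0,"x":2,"y":0,"z":0,"hand":-1}]'
python3 -m inch '[{"rx":0,"ry":0,"rz":0,"x":2,"y":0,"z":0,"hand":-1},{"rx":0,"ry":0,"rz":0,"x":2,"y":0,"z":0,"hand":-1},{"rx":0,"ry":0,"rz":0,"x":2,"y":0,"z":0,"hand":-1},{"rx":0,"ry":0,"rz":0,"x":2,"y":0,"z":0,"hand":-1}]'
```

```text
t: 11.85
ee_pos: [0.5432, -0.0899, 0.1896]
eef_rot: [-2.113, -2.324, 0.0]
wrist_force: [2.2, -3.3, -1.0]
finger_gap: 0.0152
finger_force: 78.1
t: 12.35
ee_pos: [0.5424, -0.082, 0.1897]
eef_rot: [-2.113, -2.324, 0.0]
wrist_force: [1.2, -1.6, -1.5]
finger_gap: 0.0149
finger_force: 78.2
```

```bash
python3 -m inch '[{"rx":0,"ry":0,"rz":0,"x":2,"y":0,"z":0,"hand":-1},{"rx":0,"ry":0,"rz":0,"x":2,"y":0,"z":0,"hand":-1},{"rx":0,"ry":0,"rz":0,"x":2,"y":0,"z":0,"hand":-1},{"rx":0,"ry":0,"rz":0,"x":2,"y":0,"z":0,"hand":-1}]'
python3 -m inch '[{"rx":0,"ry":0,"rz":0,"x":2,"y":0,"z":0,"hand":-1},{"rx":0,"ry":0,"rz":0,"x":2,"y":0,"z":0,"hand":-1},{"rx":0,"ry":0,"rz":0,"x":2,"y":0,"z":0,"hand":-1},{"rx":0,"ry":0,"rz":0,"x":2,"y":0,"z":0,"hand":-1}]'
```

```text
t: 12.85
ee_pos: [0.5417, -0.0741, 0.1897]
eef_rot: [-2.113, -2.325, 0.0]
wrist_force: [1.9, -2.2, -3.0]
finger_gap: 0.0151
finger_force: 78.2
t: 13.35
ee_pos: [0.5409, -0.066, 0.1896]
eef_rot: [-2.113, -2.324, 0.0]
wrist_force: [1.0, -1.3, -0.9]
finger_gap: 0.0151
finger_force: 78.2
```

```bash
python3 -m inch '[{"rx":0,"ry":0,"rz":0,"x":1,"y":0,"z":0,"hand":-1},{"rx":0,"ry":0,"rz":0,"x":1,"y":0,"z":0,"hand":-1},{"rx":0,"ry":0,"rz":0,"x":1,"y":0,"z":0,"hand":-1},{"rx":0,"ry":0,"rz":0,"x":1,"y":0,"z":0,"hand":-1},{"rx":0,"ry":0,"rz":0,"x":1,"y":0,"z":0,"hand":-1}]'
```

```text
t: 13.98
ee_pos: [0.5404, -0.0612, 0.1896]
eef_rot: [-2.113, -2.324, 0.0]
wrist_force: [0.5, -1.6, -1.1]
finger_gap: 0.0153
finger_force: 78.2
```

```bash
python3 -m inch '[{"rx":0,"ry":0,"rz":0,"x":0.8,"y":0,"z":0,"hand":-1},{"rx":0,"ry":0,"rz":0,"x":0.8,"y":0,"z":0,"hand":-1}]'
```

```text
t: 14.22
ee_pos: [0.5403, -0.0596, 0.1897]
eef_rot: [-2.113, -2.324, 0.0]
wrist_force: [1.2, -0.5, -1.7]
finger_gap: 0.0154
finger_force: 78.2
```

```bash
python3 -m inch '[{"rx":0,"ry":0,"rz":0,"x":0.8,"y":0,"z":0,"hand":-1},{"rx":0,"ry":0,"rz":0,"x":0.8,"y":0,"z":0,"hand":-1}]'
```

```text
t: 14.48
ee_pos: [0.5402, -0.058, 0.1897]
eef_rot: [-2.113, -2.324, 0.0]
wrist_force: [0.3, -1.0, -1.5]
finger_gap: 0.0149
finger_force: 78.2
```

```bash
cat > ok.py <<'E'
import sys
from plant import robot
f=robot.get_obs()['wrist_force']; sys.exit(int(abs(-.094*f[0]+.9956*f[1])>4.5))
E
python3 -m inch '[{"rx":0,"ry":0,"rz":0,"x":0.7,"y":0,"z":0,"hand":-1},{"rx":0,"ry":0,"rz":0,"x":0.7,"y":0,"z":0,"hand":-1}]' && python3 ok.py && python3 -m inch '[{"rx":0,"ry":0,"rz":0,"x":0.7,"y":0,"z":0,"hand":-1},{"rx":0,"ry":0,"rz":0,"x":0.7,"y":0,"z":0,"hand":-1}]' && python3 ok.py && python3 -m inch '[{"rx":0,"ry":0,"rz":0,"x":0.7,"y":0,"z":0,"hand":-1},{"rx":0,"ry":0,"rz":0,"x":0.7,"y":0,"z":0,"hand":-1}]' && python3 ok.py && python3 -m inch '[{"rx":0,"ry":0,"rz":0,"x":0.7,"y":0,"z":0,"hand":-1},{"rx":0,"ry":0,"rz":0,"x":0.7,"y":0,"z":0,"hand":-1}]' && python3 ok.py && python3 -m inch '[{"rx":0,"ry":0,"rz":0,"x":0.7,"y":0,"z":0,"hand":-1},{"rx":0,"ry":0,"rz":0,"x":0.7,"y":0,"z":0,"hand":-1}]'
```

```text
t: 14.72
ee_pos: [0.5401, -0.0566, 0.1897]
eef_rot: [-2.113, -2.324, 0.0]
wrist_force: [0.4, -0.7, -0.1]
finger_gap: 0.0153
finger_force: 78.2
t: 14.98
ee_pos: [0.5399, -0.0552, 0.1897]
eef_rot: [-2.113, -2.325, 0.0]
wrist_force: [0.2, -0.8, -0.8]
finger_gap: 0.015
finger_force: 78.2
t: 15.22
ee_pos: [0.5398, -0.0539, 0.1897]
eef_rot: [-2.113, -2.325, 0.0]
wrist_force: [-0.5, -1.5, -1.4]
finger_gap: 0.0153
finger_force: 78.2
t: 15.48
ee_pos: [0.5397, -0.0525, 0.1897]
eef_rot: [-2.113, -2.325, 0.0]
wrist_force: [0.1, -2.7, -0.9]
finger_gap: 0.0152
finger_force: 78.2
t: 15.72
ee_pos: [0.5396, -0.0511, 0.1897]
eef_rot: [-2.113, -2.325, 0.0]
wrist_force: [-0.4, -1.0, -0.0]
finger_gap: 0.0153
finger_force: 78.2
```

```bash
python3 -m inch '[{"rx":0,"ry":0,"rz":0,"x":0.7,"y":0,"z":0,"hand":-1},{"rx":0,"ry":0,"rz":0,"x":0.7,"y":0,"z":0,"hand":-1}]' && python3 ok.py && python3 -m inch '[{"rx":0,"ry":0,"rz":0,"x":0.7,"y":0,"z":0,"hand":-1},{"rx":0,"ry":0,"rz":0,"x":0.7,"y":0,"z":0,"hand":-1}]' && python3 ok.py && python3 -m inch '[{"rx":0,"ry":0,"rz":0,"x":0.7,"y":0,"z":0,"hand":-1},{"rx":0,"ry":0,"rz":0,"x":0.7,"y":0,"z":0,"hand":-1}]' && python3 ok.py && python3 -m inch '[{"rx":0,"ry":0,"rz":0,"x":0.7,"y":0,"z":0,"hand":-1},{"rx":0,"ry":0,"rz":0,"x":0.7,"y":0,"z":0,"hand":-1}]' && python3 ok.py && python3 -m inch '[{"rx":0,"ry":0,"rz":0,"x":0.7,"y":0,"z":0,"hand":-1},{"rx":0,"ry":0,"rz":0,"x":0.7,"y":0,"z":0,"hand":-1}]'
```

```text
t: 15.98
ee_pos: [0.5394, -0.0497, 0.1897]
eef_rot: [-2.113, -2.325, 0.0]
wrist_force: [-0.0, -0.8, -0.1]
finger_gap: 0.0154
finger_force: 78.2
t: 16.23
ee_pos: [0.5396, -0.0488, 0.1899]
eef_rot: [2.111, 2.325, -0.001]
wrist_force: [-1.6, -5.3, -0.1]
finger_gap: 0.0152
finger_force: 78.4
```

```bash
python3 -m inch '[{"rx":0,"ry":0,"rz":0,"x":0.4,"y":0,"z":0,"hand":-1},{"rx":0,"ry":0,"rz":0,"x":0,"y":0,"z":0,"hand":-1}]'
```

```text
t: 16.48
ee_pos: [0.5396, -0.0488, 0.1899]
eef_rot: [2.111, 2.324, -0.001]
wrist_force: [-1.7, -5.2, -0.6]
finger_gap: 0.015
finger_force: 78.4
```

```bash
python3 -m inch '[{"rx":0,"ry":0,"rz":0,"x":0.3,"y":0,"z":0,"hand":-1},{"rx":0,"ry":0,"rz":0,"x":0,"y":0,"z":0,"hand":-1}]'
```

```text
t: 16.73
ee_pos: [0.5397, -0.0487, 0.19]
eef_rot: [2.11, 2.324, -0.001]
wrist_force: [-1.0, -6.9, -0.5]
finger_gap: 0.0154
finger_force: 78.5
```

```bash
python3 -m inch '[{"rx":0,"ry":0,"rz":0,"x":0.5,"y":0,"z":0,"hand":-1},{"rx":0,"ry":0,"rz":0,"x":0.3,"y":0,"z":0,"hand":-1}]'
```

```text
t: 16.98
ee_pos: [0.5398, -0.0484, 0.1901]
eef_rot: [2.108, 2.324, -0.001]
wrist_force: [-2.3, -9.3, 0.7]
finger_gap: 0.0151
finger_force: 78.6
```

```bash
python3 -m inch '[{"rx":0,"ry":0,"rz":0,"x":0.5,"y":0,"z":0,"hand":-1},{"rx":0,"ry":0,"rz":0,"x":0.1,"y":0,"z":0,"hand":-1}]'
```

```text
t: 17.23
ee_pos: [0.5399, -0.0482, 0.1902]
eef_rot: [2.107, 2.324, -0.002]
wrist_force: [-2.0, -11.7, 0.7]
finger_gap: 0.0152
finger_force: 78.7
```

```bash
python3 -m inch '[{"rx":0,"ry":0,"rz":0,"x":0.6,"y":0,"z":0,"hand":-1},{"rx":0,"ry":0,"rz":0,"x":0.3,"y":0,"z":0,"hand":-1},{"rx":0,"ry":0,"rz":0,"x":0,"y":0,"z":0,"hand":-1}]'
```

```text
t: 17.6
ee_pos: [0.5401, -0.048, 0.1904]
eef_rot: [2.105, 2.324, -0.002]
wrist_force: [-2.1, -14.0, 0.6]
finger_gap: 0.0151
finger_force: 78.9
```

```bash
python3 -m inch '[{"rx":0,"ry":0,"rz":0,"x":0.2,"y":0,"z":0,"hand":-1},{"rx":0,"ry":0,"rz":0,"x":0,"y":0,"z":0,"hand":-1},{"rx":0,"ry":0,"rz":0,"x":0,"y":0,"z":0,"hand":-1},{"rx":0,"ry":0,"rz":0,"x":0,"y":0,"z":0,"hand":-1}]'
```

```text
t: 18.1
ee_pos: [0.5401, -0.0479, 0.1904]
eef_rot: [2.105, 2.324, -0.003]
wrist_force: [-2.9, -14.8, 1.8]
finger_gap: 0.0153
finger_force: 78.9
```

```bash
python3 -m inch '[{"rx":0,"ry":0,"rz":0,"x":0.1,"y":0,"z":0,"hand":-1},{"rx":0,"ry":0,"rz":0,"x":0,"y":0,"z":0,"hand":-1},{"rx":0,"ry":0,"rz":0,"x":0,"y":0,"z":0,"hand":-1},{"rx":0,"ry":0,"rz":0,"x":0,"y":0,"z":0,"hand":-1},{"rx":0,"ry":0,"rz":0,"x":0,"y":0,"z":0,"hand":-1},{"rx":0,"ry":0,"rz":0,"x":0,"y":0,"z":0,"hand":-1},{"rx":0,"ry":0,"rz":0,"x":0,"y":0,"z":0,"hand":-1},{"rx":0,"ry":0,"rz":0,"x":0,"y":0,"z":0,"hand":-1}]'
python3 -m inch '[{"rx":0,"ry":0,"rz":0,"x":0,"y":0,"z":0,"hand":-1},{"rx":0,"ry":0,"rz":0,"x":0,"y":0,"z":0,"hand":-1}]'
python3 - <<'E'
from h import *
im,d,i=grab('scene');a=cv2.resize(im[225:325,205:305,::-1],None,fx=4,fy=4,interpolation=cv2.INTER_CUBIC)
im,d,i=grab('top');b=cv2.resize(im[140:200,140:240,::-1],None,fx=4,fy=4,interpolation=cv2.INTER_CUBIC)
cv2.imwrite('pics/c4.png',np.hstack([a,cv2.copyMakeBorder(b,0,160,0,0,0)]))
E
```

```text
t: 19.1
ee_pos: [0.5401, -0.0479, 0.1904]
eef_rot: [2.105, 2.324, -0.003]
wrist_force: [-2.1, -15.5, 0.8]
finger_gap: 0.0155
finger_force: 79.0
t: 19.35
ee_pos: [0.5401, -0.0479, 0.1905]
eef_rot: [2.105, 2.324, -0.003]
wrist_force: [-2.3, -15.0, 1.0]
finger_gap: 0.0152
finger_force: 79.0
```

View pics/c4.png

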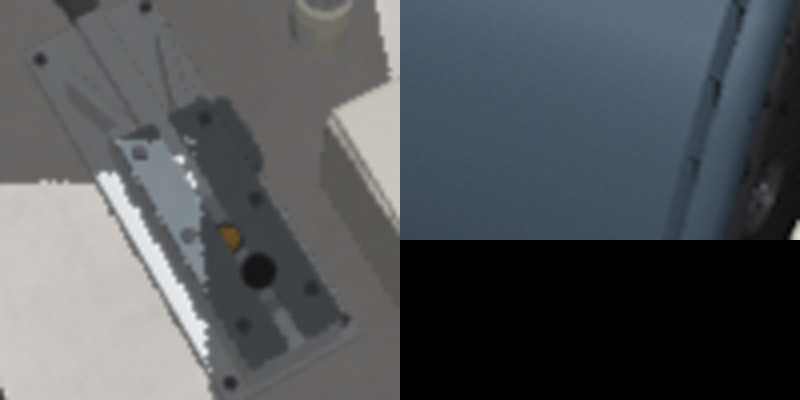

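The disc shows in the slot at (230,235), right up against the black knob. The carrier is past the detent and at the stop, and it has been held at about 15 N for over a second. I'll draw the stick out along the channel.

```bash
python3 -m inch '[{"rx":0,"ry":0,"rz":0,"x":-2,"y":0,"z":0,"hand":-1},{"rx":0,"ry":0,"rz":0,"x":-4,"y":0,"z":0,"hand":-1},{"rx":0,"ry":0,"rz":0,"x":-8,"y":0,"z":0,"hand":-1},{"rx":0,"ry":0,"rz":0,"x":-12,"y":0,"z":0,"hand":-1},{"rx":0,"ry":0,"rz":0,"x":-12,"y":0,"z":0,"hand":-1},{"rx":0,"ry":0,"rz":0,"x":-12,"y":0,"z":0,"hand":-1},{"rx":0,"ry":0,"rz":0,"x":-12,"y":0,"z":0,"hand":-1},{"rx":0,"ry":0,"rz":0,"x":-12,"y":0,"z":0,"hand":-1}]'
python3 -m inch '[{"rx":0,"ry":0,"rz":0,"x":-16,"y":0,"z":0,"hand":-1},{"rx":0,"ry":0,"rz":0,"x":-20,"y":0,"z":0,"hand":-1},{"rx":0,"ry":0,"rz":0,"x":-20,"y":0,"z":0,"hand":-1},{"rx":0,"ry":0,"rz":0,"x":-10,"y":0,"z":-10,"hand":-1},{"rx":0,"ry":0,"rz":0,"x":0,"y":0,"z":0,"hand":-1},{"rx":0,"ry":0,"rz":0,"x":0,"y":0,"z":0,"hand":-1}]'
python3 - <<'E'
from h import *
o=robot.get_obs(); im,d,i=grab('wrist');M=R.from_rotvec(o['eef_rot']).as_matrix();print(o['ee_pos'],M.round(4))
f=np.load('wrist.npz');K=f['K'];V=np.linalg.inv(f['V']);v,u=np.mgrid[:384,:512]
p=np.stack([(u-K[0,2])/K[0,0]*d,-(v-K[1,2])/K[1,1]*d,-d],-1)@V[:3,:3].T+V[:3,3]
t=(p-o['ee_pos'])@M*1e3
for r in(5,40,80,120,160,180):
    s=t[r,225:275]; m=(s[:,2]<176)&(s[:,2]>140); print(r,s[m][:,0].mean().round(1),s[m][:,1].min().round(1),s[m][:,1].max().round(1),np.median(s[m][:,2]).round(1))
E
```

```text
t: 20.45
ee_pos: [0.5461, -0.1197, 0.1897]
eef_rot: [2.114, 2.324, 0.0]
wrist_force: [-0.8, 0.7, -0.7]
finger_gap: 0.0151
finger_force: 78.2
t: 21.2
ee_pos: [0.5521, -0.184, 0.1999]
eef_rot: [-2.113, -2.324, -0.0]
wrist_force: [0.6, 0.9, -1.0]
finger_gap: 0.0154
finger_force: 78.2
[ 0.55209254 -0.18399019  0.19992453] [[-9.520e-02  9.955e-01 -4.000e-04]
 [ 9.955e-01  9.520e-02  4.000e-04]
 [ 5.000e-04 -4.000e-04 -1.000e+00]]
5 106.9 -6.8 4.7 164.9
40 95.4 -6.7 4.9 164.8
80 81.3 -6.5 5.1 164.6
120 66.2 -6.3 5.2 164.8
160 49.9 -6.2 5.0 164.7
180 41.2 -6.4 5.1 165.0
```

```bash
python3 -m inch '[{"rx":0,"ry":0,"rz":0,"x":0,"y":-36,"z":0,"hand":-1},{"rx":0,"ry":0,"rz":0,"x":0,"y":-36,"z":0,"hand":-1},{"rx":0,"ry":0,"rz":0,"x":0,"y":0,"z":10,"hand":-1},{"rx":0,"ry":0,"rz":0,"x":0,"y":0,"z":9,"hand":-1},{"rx":0,"ry":0,"rz":0,"x":0,"y":0,"z":3,"hand":-1},{"rx":0,"ry":0,"rz":0,"x":0,"y":0,"z":1,"hand":-1},{"rx":0,"ry":0,"rz":0,"x":0,"y":0,"z":0,"hand":-1}]'
```

```text
t: 22.12
ee_pos: [0.4811, -0.1912, 0.1767]
eef_rot: [2.112, 2.325, 0.0]
wrist_force: [-0.5, -0.5, -1.2]
finger_gap: 0.0154
finger_force: 78.7
```

```bash
python3 -m inch '[{"rx":0,"ry":0,"rz":0,"x":0,"y":0,"z":0.5,"hand":-1},{"rx":0,"ry":0,"rz":0,"x":0,"y":0,"z":0,"hand":-1}]'
python3 -m inch '[{"rx":0,"ry":0,"rz":0,"x":0,"y":0,"z":0,"hand":-0.4},{"rx":0,"ry":0,"rz":0,"x":0,"y":0,"z":0,"hand":0},{"rx":0,"ry":0,"rz":0,"x":0,"y":0,"z":0,"hand":0.2},{"rx":0,"ry":0,"rz":0,"x":0,"y":0,"z":0,"hand":0.4},{"rx":0,"ry":0,"rz":0,"x":0,"y":0,"z":0,"hand":0.4},{"rx":0,"ry":0,"rz":0,"x":0,"y":0,"z":0,"hand":0.4}]'
python3 -m inch '[{"rx":0,"ry":0,"rz":0,"x":0,"y":0,"z":-10,"hand":0.4},{"rx":0,"ry":0,"rz":0,"x":0,"y":0,"z":-30,"hand":0.4},{"rx":0,"ry":0,"rz":0,"x":0,"y":0,"z":-50,"hand":0.4},{"rx":0,"ry":0,"rz":0,"x":0,"y":0,"z":-50,"hand":0.4},{"rx":0,"ry":0,"rz":0,"x":0,"y":0,"z":-50,"hand":0.4},{"rx":0,"ry":0,"rz":0,"x":0,"y":0,"z":-20,"hand":0.4},{"rx":0,"ry":0,"rz":0,"x":0,"y":0,"z":0,"hand":0.4},{"rx":0,"ry":0,"rz":0,"x":0,"y":0,"z":0,"hand":0.4}]'
python3 - <<'E'
from h import *
im,d,i=grab('wrist');a=cv2.resize(im[...,::-1],(400,300),interpolation=cv2.INTER_AREA)
im,d,i=grab('scene');b=cv2.resize(im[90:330,180:340,::-1],None,fx=2.4,fy=2.4,interpolation=cv2.INTER_CUBIC)
a=cv2.copyMakeBorder(a,0,b.shape[0]-300,0,0,0)
cv2.imwrite('pics/c5.png',np.hstack([a,b]))
E
```

```text
t: 22.38
ee_pos: [0.4808, -0.1914, 0.1764]
eef_rot: [2.113, 2.324, 0.0]
wrist_force: [-0.5, 0.6, -1.1]
finger_gap: 0.0152
finger_force: 78.7
t: 23.12
ee_pos: [0.4806, -0.1913, 0.1762]
eef_rot: [-2.113, -2.325, 0.0]
wrist_force: [-0.1, 0.0, -0.6]
finger_gap: 0.0596
finger_force: 0.0
t: 24.12
ee_pos: [0.4801, -0.1909, 0.3855]
eef_rot: [-2.112, -2.323, 0.0]
wrist_force: [-0.2, -0.7, -1.1]
finger_gap: 0.0598
finger_force: 0.0
```

View pics/c5.png

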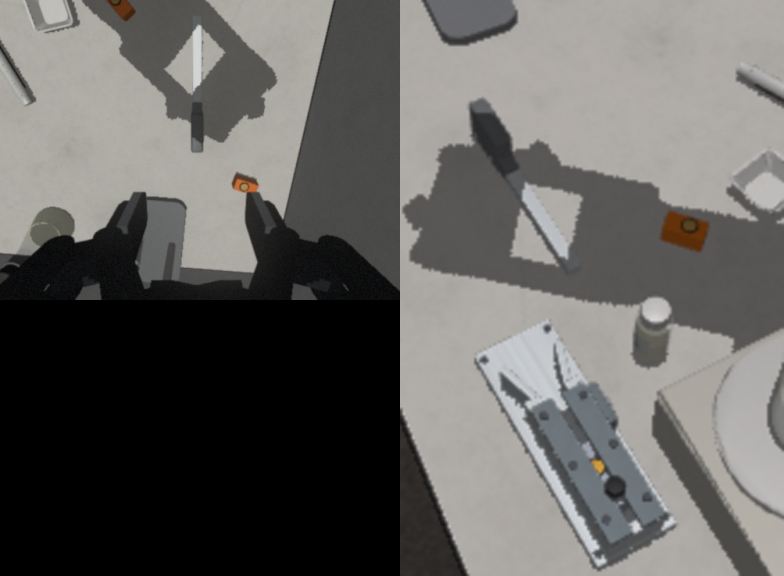

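The stick stands flat on the open worktop with its blade at about (540,220). The vial is untouched at (653,330), and the carrier's disc shows in the slot at the knob at (598,466). I'm handing in.

```bash
python3 -c "
from plant import robot
print(robot.job_done())"
```

```text
the job is handed in; nothing more can be done
None
```

I pushed the carrier past the detent to the depth stop, about 80 mm past the throat, and held it there at about 15 N for over a second. The stick is back flat on the open worktop and the vial has not moved. I handed the job in at about 24 s; the hand-in returned no verdict.

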